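# Tamp the carving offcuts level in their bin

## Robot

A 7-joint arm with a two-finger parallel gripper is mounted at the origin on the work surface. World frame = base frame: x ahead of the robot, y to its left, z up, the work surface at z = 0. Lengths are in m, angles in rad, forces in N, time in s.
With the tool pointing down it reaches from about 0.4 to 0.875 m from the base axis. Payload 6.5 kg.
Tool frame: the origin (TCP) lies between the finger pads; the fingertips stand 25 mm ahead of it and the grasp point (between the pads) lies 6 mm ahead of it (arm.tips_ahead is the distance from the TCP to the fingertips, in m); z points along the fingers, y is the line along which they close (so a half turn about z gives the same grasp; the last joint's range is limited). The gripper opens to 88 mm and grips with 3 to 60 N. Pads are 18 mm wide; open, the fingers measure 123 mm over their backs; the gripper's body (75 mm by 187 mm) begins 45 mm behind the grasp point.
Start: joints at [1.058, 0.536, -0.004, 1.538, 0.003, 1.067, -0.071], TCP at [0.281, -0.586, 0.264] pointing down, gripper open.
Joint ranges: [-2.7, 2.7], [-0.37, 2.16], [-1.27, 1.26], [0.24, 2.4], [-1.31, 4.45], [0.19, 1.91], [-2.76, 2.76]. Speed limits (rad/s): [2.39, 2.39, 3.14, 3.14, 3.14, 3.14, 3.14].

## Interface

Orientations are given as a 3x3 rotation matrix whose columns are the frame's x, y, z axes.
In Python, from station import readout, imaging, order, arm gives the robot as it stands. The module is installed in compiled form; this text tells all that it offers.
- The arm moves only by the tool carry_out, never from a script. Its arguments are lists of equal length, an entry for each row: "jaw": the closure, from -1 (fully open) to 1 (shut); "xyz": the shift along the tool's x, y, z as a fraction of full scale, a list of three; "angular": the turn, a rotation vector about the tool's x, y, z as a fraction of full scale, a list of three. In form: {"jaw": [jaw, ...], "xyz": [[tx, ty, tz], ...], "angular": [[rx, ry, rz], ...]}. A call has 1 to 20 rows; each row shifts and turns the commanded pose from where the row before left it, along the tool's axes as they then stand; what a row does not reach is not made up. Full scale, the value 1, is 4 cm for a shift and 0.08 rad for a turn. A row lasts 1/10 s, in which the tool goes at most 50 mm and 8.59 degrees, less where a joint would pass 70% of its speed; a pose out of reach is approached as far as the arm can. A call with a number of a shift or a turn outside -1 to 1 is refused whole. A call with a gripper value outside its range is refused whole. The fingers move at their own pace and stop on an object; "squeeze" is the grip in N (left out, the last holds). Time passes only in rows, so rows that do not move let the fingers close. It gives the time, the measured TCP pose, the force, the opening and the grip force at its end, in the units of the state.
- readout.get_obs(): the state, without advancing time (a new reading comes with each control period).
- imaging.read_camera(name): name is "scene" or "top" or "wrist"; returns the picture (420x560x3 uint8, red, green, blue); there is no depth.
- imaging.camera_info(name): a dict with "fx", "fy", "cx", "cy" (pixels), "R" (3x3) and "t" (3): a world point X has camera coordinates R X + t. Camera axes: x right, y down, z forward; pixel columns grow to the right and rows downward; lengths in m; the calibration is good to about 2 mm. A picture is of the moment at which its call begins: read the wrist's pose just before it. camera_info takes no time and is no camera call; for the wrist camera it gives the pose at the moment of the call.
- order.finish_job(): hands the job in; it is judged then, once.
The state is a dict: "clock": time; "joints": joint angles; "dq": joint speeds; "effort": joint torques, N m; "tcp_pos": TCP position; "orientation": TCP orientation; "contact_force": force on the tool from outside, world axes, zero at the start; "moment": the same for the moment, N m; "finger_gap": finger opening in m; "gripper_force": force on a finger pad.
Only numpy, scipy, OpenCV 4.12 (cv2) and the standard library are available. Lean on these libraries where they do the work, as an engineer would, in place of code of your own. Each camera call takes 0.05 s, during which the arm holds its last target. There are 200 camera calls.

## Task

In the bin where two of the wooden blocks are leaning up against the end walls, tamp both blocks down flat and level with the other offcuts, using the flat tamper held in the gripper, not the fingers. Then stand the tamper upright on its plate on the bench again, outside the bins, and let go of it.

Things in the scene. Friction and masses are not known exactly. Their poses are not given: they have to be found in the camera images.
- tamper: flat wooden tamper standing on the bench: a rectangular plate 90 x 80 mm, 14 mm thick, with a square upright handle 30 x 30 mm in its middle, reaching 101 mm above the plate's underside; about 0.3 kg, loose. Origin: centre of the plate's underside; x along the 90 mm side, y along the 80 mm side, z up the handle; the handle's faces are square to x and y.
- bin: open plywood bin fixed to the bench, outside 206 x 126 x 62 mm high, walls and floor 8 mm (inside 190 x 110 mm). Origin: centre of its underside, at bench height; x along its long side, z up. Flat offcuts 25 mm thick (tops 33 mm above the bench) lie along its long walls; the two leaning blocks are on its long centre line. A bystander bin like it has all its blocks level already.
- block_a: loose offcut 80 x 42 x 25 mm, 60 g, leaning about 35 degrees on the end wall at the bin's +x end, foot inwards; its top corner, 15 mm in from the wall, is 74 mm above the bench. Held only by friction: a flat plate pressed on that upper end (a few N) slides it down flat, top 33 mm above the bench. Origin: centre of the 80 x 42 underside; x along it to the upper end, z out of its top face.
- block_b: second loose offcut, same size and lean as block_a, but leaning on the end wall at the bin's -x end (its x points up towards that end).

How it is judged:
By the outcome, as a careful person would: the job done as asked, in the order asked, and still so for the second after the job is handed in, with the robot touching nothing.
It also fails if it takes over 48 s, if anything falls off the work surface, if the arm or the gripper's body presses on something with over 40 N, if the wrist force passes 120 N, or if a joint passes its speed limit or range.

## Working session

There is one attempt and no reset: what is moved stays moved. The work goes in short steps, Python scripts to look and compute and a tool call to move; the robot and the scene stay as the last step left them, time stands still between calls to the robot, and variables do not carry over. Pictures are saved under pics/ and viewed, at most 10 in all, crops included, and the job is handed in when it is done.

Besides the shell and the picture viewer there is one more tool, called after ">>>" as name(argument=value, ...) on one line, values as JSON. carry_out: Moves the arm, as the interface text tells. Shift numbers are shares of 4 cm and turn numbers shares of 0.08 rad, none past 1 either way. Its arguments: {"type":"object","properties":{"jaw":{"type":"array"},"xyz":{"type":"array"},"angular":{"type":"array"},"squeeze":{"type":"number"}},"required":["jaw","xyz","angular"]}

```bash
mkdir -p pics
python3 - <<'E'
from station import readout, imaging
import cv2,json
for n in ("top","scene"):
    im=imaging.read_camera(n); cv2.imwrite(f"pics/{n}0.png",cv2.resize(im[:,:,::-1],(784,588),interpolation=cv2.INTER_CUBIC))
    print(n,imaging.camera_info(n))
o=readout.get_obs();print(o["tcp_pos"],o["orientation"],o["clock"],o["finger_gap"])
E
```

```text
top {'fx': 397.33047639402037, 'fy': 397.33047639402037, 'cx': 272.2123567423715, 'cy': 214.35311713862566, 'R': array([[ 0.00938322, -0.99943521,  0.03226781],
       [-0.99356585, -0.01296068, -0.11251186],
       [ 0.11286652, -0.03100447, -0.99312631]]), 't': array([-0.02384163,  0.54399572,  0.77616867])}
scene {'fx': 454.9517197930825, 'fy': 454.9517197930825, 'cx': 271.15686129437347, 'cy': 209.36342311862654, 'R': array([[ 0.52956922,  0.84801731,  0.02056883],
       [ 0.47627824, -0.27718584, -0.83446213],
       [-0.70193694,  0.45170194, -0.55068129]]), 't': array([-0.28686684, -0.19845747,  1.28272003])}
[ 0.2806233  -0.58572496  0.2629239 ] [[ 9.01796311e-01  4.32160638e-01 -7.71811591e-04]
 [ 4.32161315e-01 -9.01795263e-01  1.37852101e-03]
 [-1.00273517e-04 -1.57669228e-03 -9.99998752e-01]] 0.1 0.08794291348775647
```

View pics/top0.png

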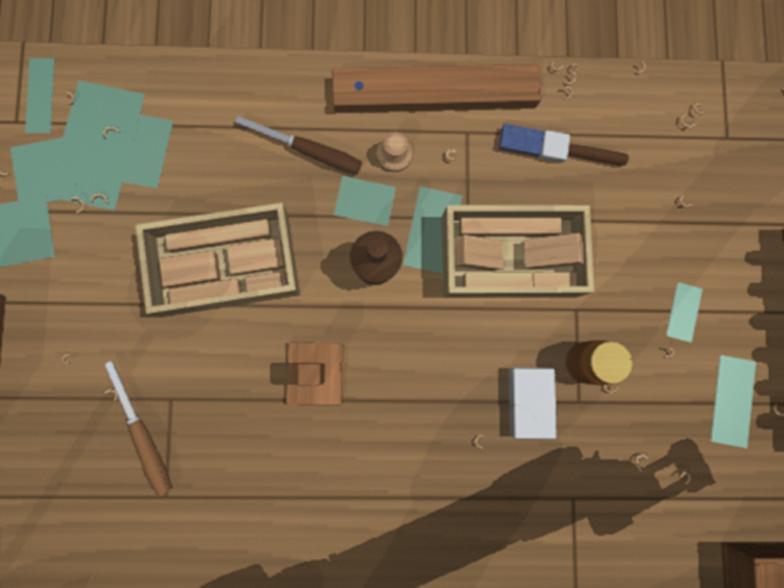

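View pics/scene0.png

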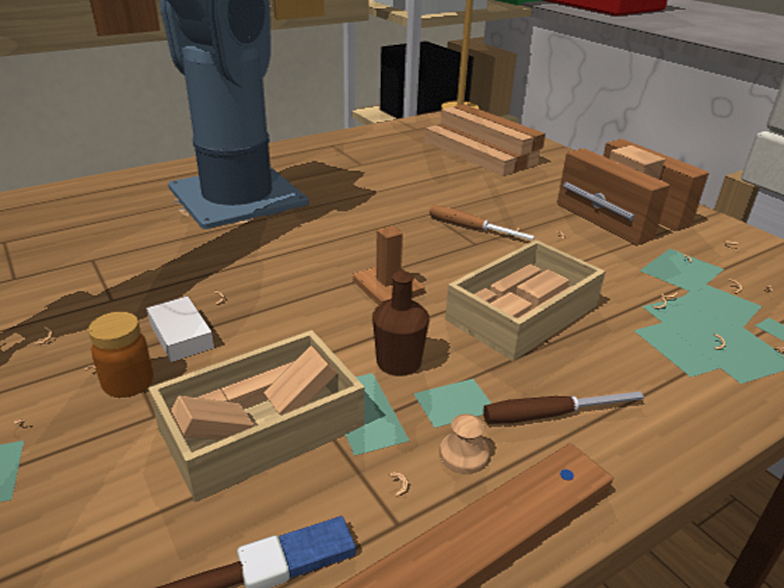

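The leaning bin is the right-hand one in the top view: its rim corners are at (446,206), (591,206), (593,293), (446,294) in the enlarged picture. The tamper's plate corners are at (287,343), (342,343), (341,404), (286,404), and its handle top is near (310,374).

```bash
cat > h.py <<'E'
import numpy as np
from station import imaging
def w(n,u,v,z,s=1.4,c=None):
    c=c or imaging.camera_info(n); d=c["R"].T@np.array([(u/s-c["cx"])/c["fx"],(v/s-c["cy"])/c["fy"],1]); o=-c["R"].T@c["t"]
    return (o+d*(z-o[2])/d[2])[:2].round(4)
E
python3 - <<'E'
from h import *
from station import imaging
import cv2
for L,z in (([(287,343),(342,343),(341,404),(286,404)],.014),([(310,374)],.101),([(446,206),(591,206),(593,293),(446,294)],.062),([(376,257)],.06)):
    p=np.array([w("top",*q,z) for q in L]); print(p.tolist(),p.mean(0))
im=imaging.read_camera("top")[:,:,::-1]
a=cv2.resize(im[230:300,190:260],(560,560),interpolation=cv2.INTER_CUBIC)  # x8
cv2.imwrite("pics/tcrop.png",a)
E
```

```text
[[0.4813, 0.1187], [0.4821, 0.0385], [0.394, 0.0384], [0.3934, 0.1177]] [0.4377   0.078325]
[[0.4384, 0.076]] [0.4384 0.076 ]
[[0.6772, -0.1082], [0.6811, -0.318], [0.5547, -0.3166], [0.5505, -0.1078]] [ 0.615875 -0.21265 ]
[[0.602, -0.0091]] [ 0.602  -0.0091]
```

View pics/tcrop.png

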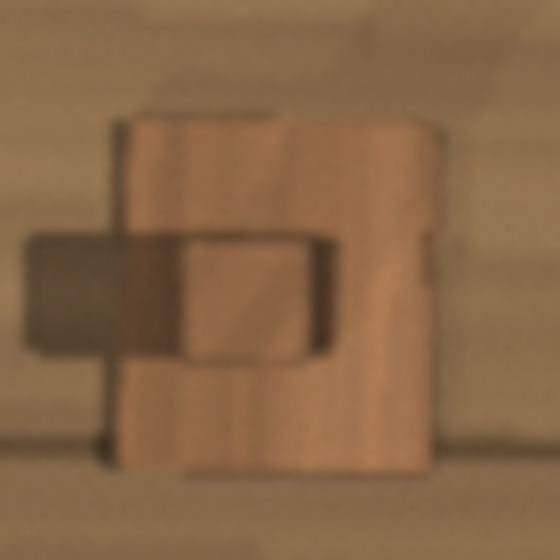

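>>> carry_out(jaw=[-1,-1,-1,-1,-1,-1,-1,-1,-1,-1,-1,-1,-1,-1,-1], xyz=[[0,0,0],[0,0,0],[0,0,0],[0,0,0],[0,0,0],[0,0,0],[0.5,-1,0],[0.5,-1,0],[0.5,-1,0],[0.5,-1,0],[0.5,-1,0],[0.5,-1,0],[0.5,-1,0],[0.4,-1,0],[0,-1,0]], angular=[[0,0,1],[0,0,1],[0,0,1],[0,0,1],[0,0,1],[0,0,0.45],[0,0,0],[0,0,0],[0,0,0],[0,0,0],[0,0,0],[0,0,0],[0,0,0],[0,0,0],[0,0,0]])

```text
clock: 1.65
tcp_pos: [0.4347, -0.2222, 0.2638]
orientation: [[1.0, 0.013, 0.001], [0.013, -1.0, 0.0], [0.001, -0.0, -1.0]]
contact_force: [0.7, 0.8, 0.2]
finger_gap: 0.088
gripper_force: 0.0
```

>>> carry_out(jaw=[-1,-1,-1,-1,-1,-1,-1,-1,-1], xyz=[[0,-1,0],[0,-1,0],[0,-1,0],[0,-1,0],[0,-1,0],[0,-1,0],[0,-1,0],[0,-0.6,0],[0,0,0]], angular=[[0,0,0],[0,0,0],[0,0,0],[0,0,0],[0,0,0],[0,0,0],[0,0,0],[0,0,0],[0,0,0]])

```text
clock: 2.55
tcp_pos: [0.4293, 0.083, 0.2638]
orientation: [[1.0, 0.017, 0.0], [0.017, -1.0, 0.001], [0.0, -0.001, -1.0]]
contact_force: [0.2, -0.5, 0.4]
finger_gap: 0.0881
gripper_force: 0.0
```

Run:
```python
from station import readout, imaging
import cv2
o=readout.get_obs();c=imaging.camera_info("wrist")
im=imaging.read_camera("wrist")[:,:,::-1]
cv2.imwrite("pics/w1.png",cv2.resize(im,(784,588)))
print(o["tcp_pos"],o["orientation"].round(4) if hasattr(o["orientation"],"round") else o["orientation"],o["clock"],o["joints"]);print(c)
```

```text
[0.42928771 0.08301822 0.26379158] [[ 9.999e-01  1.690e-02  1.000e-04]
 [ 1.690e-02 -9.999e-01  1.300e-03]
 [ 2.000e-04 -1.300e-03 -1.000e+00]] 2.55 [-0.04186116  0.18697017 -0.27970565  2.05969778  0.06386367  0.90247383
 -1.91043714]
{'fx': 352.08442822032134, 'fy': 352.08442822032134, 'cx': 280.35515397688147, 'cy': 213.3185336280511, 'R': array([[ 1.72336556e-02, -9.99851039e-01, -9.48974254e-04],
       [-9.54983715e-01, -1.67414266e-02,  2.96185463e-01],
       [-2.96157230e-01, -4.19810330e-03, -9.55129976e-01]]), 't': array([0.07508791, 0.37029587, 0.51757945])}
```

View pics/w1.png

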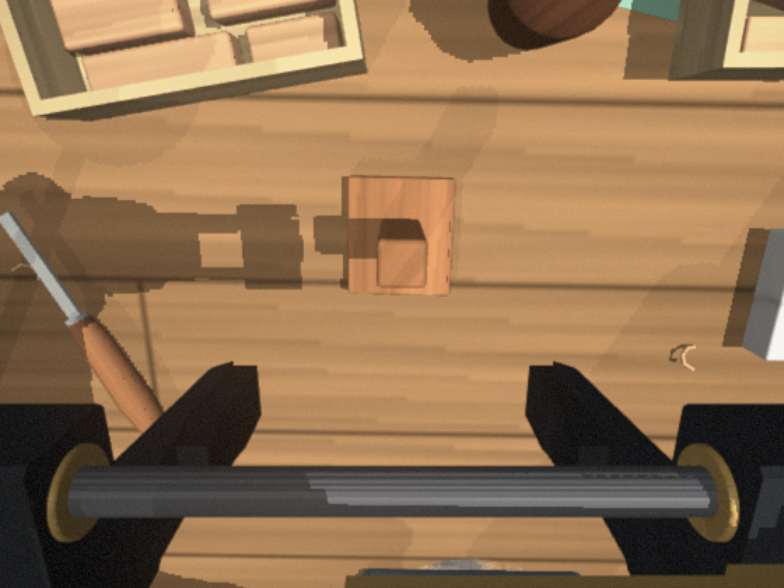

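The wrist view shows the tamper with its handle top centred at about (402,262). The plate corners are at (348,177), (455,178), (450,295) and (348,294).

Run:
```python
from h import *
print(w("wrist",402,262,.101), [w("wrist",*q,.014).tolist() for q in ((348,177),(455,178),(450,295),(348,294))])
```

```text
[0.4404 0.0744] [[0.4833, 0.1132], [0.4838, 0.0349], [0.3943, 0.0342], [0.394, 0.1143]]
```

>>> carry_out(jaw=[-1,-1,-1,-1,-1,-1,-1], xyz=[[0.25,0.22,0],[0,0,0],[0,0,1],[0,0,1],[0,0,0.8],[0,0,0],[0,0,0]], angular=[[0,0,0],[0,0,0],[0,0,0],[0,0,0],[0,0,0],[0,0,0],[0,0,0]])

```text
clock: 3.3
tcp_pos: [0.44, 0.0699, 0.1521]
orientation: [[1.0, 0.009, -0.001], [0.009, -1.0, -0.0], [-0.001, 0.0, -1.0]]
contact_force: [0.9, 0.8, -0.5]
finger_gap: 0.0878
gripper_force: 0.0
```

>>> carry_out(jaw=[-1,-1,-1,-1,-1], xyz=[[0,-0.11,0],[0,0,0.8],[0,0,0.8],[0,0,0],[0,0,0]], angular=[[0,0,0],[0,0,0],[0,0,0],[0,0,0],[0,0,0]])

```text
clock: 3.8
tcp_pos: [0.4405, 0.0755, 0.089]
orientation: [[1.0, 0.011, 0.001], [0.011, -1.0, 0.0], [0.001, -0.0, -1.0]]
contact_force: [0.5, 0.8, -0.3]
finger_gap: 0.0882
gripper_force: 0.0
```

>>> carry_out(jaw=[1,1,1,1,1,1,1,1], xyz=[[0,0,0],[0,0,0],[0,0,0],[0,0,0],[0,0,0],[0,0,0],[0,0,0],[0,0,0]], angular=[[0,0,0],[0,0,0],[0,0,0],[0,0,0],[0,0,0],[0,0,0],[0,0,0],[0,0,0]], squeeze=40)

```text
clock: 4.6
tcp_pos: [0.4397, 0.0756, 0.0877]
orientation: [[1.0, 0.011, 0.0], [0.011, -1.0, 0.0], [0.0, -0.0, -1.0]]
contact_force: [-1.3, 1.1, 1.6]
finger_gap: 0.0292
gripper_force: 39.9
```

>>> carry_out(jaw=[1,1,1,1,1,1,1,1,1,1,1,1,1,1,1,1], xyz=[[0,0,-0.5],[0,0,-1],[0,0,-1],[0,0,-1],[0,0,-0.5],[0,1,0],[0,1,0],[0,1,0],[0,1,0],[0,1,0],[0.9,0.9,0],[0.9,0.9,0],[0.9,0.8,0],[0.9,0.7,0],[0.85,0.1,0],[0,0,0]], angular=[[0,0,0],[0,0,0],[0,0,0],[0,0,0],[0,0,0],[0,0,0],[0,0,0],[0,0,0],[0,0,0],[0,0,0],[0,0,0],[0,0,0],[0,0,0],[0,0,0],[0,0,0],[0,0,0]])

```text
clock: 6.2
tcp_pos: [0.6229, -0.2576, 0.2459]
orientation: [[1.0, 0.011, 0.001], [0.011, -1.0, 0.001], [0.001, -0.001, -1.0]]
contact_force: [0.3, 0.5, -2.5]
finger_gap: 0.0293
gripper_force: 40.0
```

Run:
```python
from station import readout, imaging
import cv2
o=readout.get_obs();print(o["tcp_pos"],o["orientation"].round(4),o["clock"],o["joints"],o["contact_force"])
im=imaging.read_camera("scene")[:,:,::-1]
cv2.imwrite("pics/s2.png",cv2.resize(im[140:350,60:340],(784,588),interpolation=cv2.INTER_CUBIC)) # x2.8
```

```text
[ 0.62287046 -0.25764441  0.24587786] [[ 9.999e-01  1.120e-02  5.000e-04]
 [ 1.120e-02 -9.999e-01  1.000e-03]
 [ 6.000e-04 -9.000e-04 -1.000e+00]] 6.2 [ 0.37671082  0.59727825 -0.07686279  1.48025015  0.04813848  1.06570886
 -1.26974151] [ 0.30172405  0.48657653 -2.49202036]
```

View pics/s2.png

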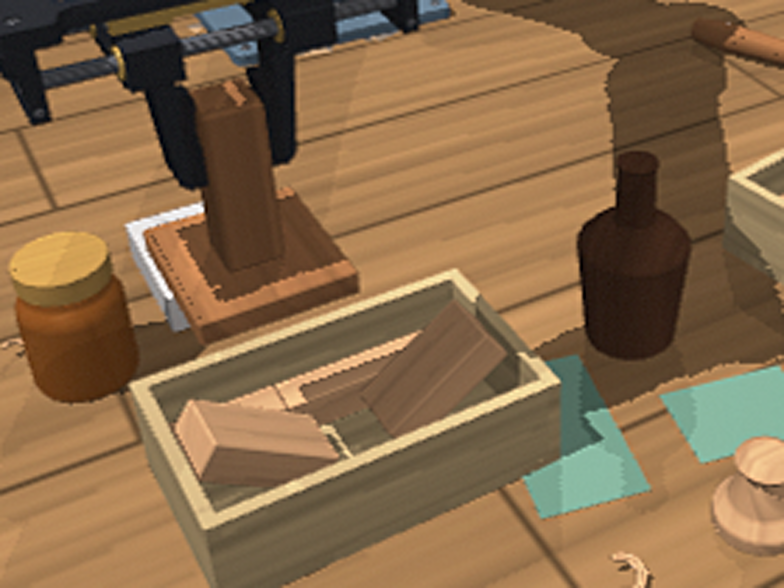

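The tamper is held level above the bin. The bin rim corners in the crop are at (133,385), (458,270), (559,379) and (207,526); I'll check the bin centre against the top-view estimate.

Run:
```python
from h import *
p=np.array([w("scene",u/2.8+60,v/2.8+140,.062,1) for u,v in ((133,385),(458,270),(559,379),(207,526))]);print(p.tolist(),p.mean(0))
# plate-top corners (world z ~ .158+.014)
print([w("scene",u/2.8+60,v/2.8+140,.172,1).tolist() for u,v in ((145,235),(288,187),(358,273),(206,332))])
```

```text
[[0.5642, -0.3165], [0.5604, -0.1124], [0.6809, -0.1099], [0.6851, -0.3137]] [ 0.62265  -0.213125]
[[0.5878, -0.2977], [0.5818, -0.2202], [0.6712, -0.2185], [0.6776, -0.2955]]
```

>>> carry_out(jaw=[1,1,1,1,1], xyz=[[-0.15,0.05,0],[0,0,0.8],[0,0,0.8],[0,0,0],[0,0,0]], angular=[[0,0,-0.1],[0,0,0],[0,0,0],[0,0,0],[0,0,0]])

```text
clock: 6.75
tcp_pos: [0.6129, -0.2597, 0.1841]
orientation: [[1.0, 0.019, -0.001], [0.019, -1.0, 0.0], [-0.001, -0.0, -1.0]]
contact_force: [0.9, -0.1, -1.7]
finger_gap: 0.0302
gripper_force: 40.0
```

>>> carry_out(jaw=[1,1,1,1,1,1,1,1,1,1], xyz=[[0.1,0,0],[0,0,0.15],[0,0,0.15],[0,0,0.15],[0,0,0.15],[0,0,0.15],[0,0,0.15],[0,0,0.15],[0,0,0.15],[0,0,0]], angular=[[0,0,0],[0,0,0],[0,0,0],[0,0,0],[0,0,0],[0,0,0],[0,0,0],[0,0,0],[0,0,0],[0,0,0]])

```text
clock: 7.75
tcp_pos: [0.6174, -0.2593, 0.1345]
orientation: [[1.0, 0.019, -0.002], [0.019, -1.0, 0.001], [-0.002, -0.001, -1.0]]
contact_force: [0.2, 0.7, -2.6]
finger_gap: 0.0295
gripper_force: 40.0
```

>>> carry_out(jaw=[1,1,1,1,1], xyz=[[0,0,0.1],[0,0,0.1],[0,0,0.1],[0,0,0.05],[0,0,0]], angular=[[0,0,0],[0,0,0],[0,0,0],[0,0,0],[0,0,0]])

```text
clock: 8.25
tcp_pos: [0.6178, -0.2595, 0.1213]
orientation: [[1.0, 0.019, -0.001], [0.019, -1.0, 0.0], [-0.001, -0.0, -1.0]]
contact_force: [-0.9, -0.7, -2.9]
finger_gap: 0.0296
gripper_force: 40.0
```

>>> carry_out(jaw=[1,1,1,1], xyz=[[0,0,0.04],[0,0,0.04],[0,0,0.02],[0,0,0]], angular=[[0,0,0],[0,0,0],[0,0,0],[0,0,0]])

```text
clock: 8.65
tcp_pos: [0.6186, -0.2596, 0.1206]
orientation: [[1.0, 0.019, 0.001], [0.019, -1.0, -0.0], [0.001, 0.0, -1.0]]
contact_force: [-6.6, 3.8, 15.9]
finger_gap: 0.0296
gripper_force: 39.9
```

>>> carry_out(jaw=[1,1,1,1,1,1,1,1,1], xyz=[[0,0,-0.4],[0,0,-0.7],[0,0,-0.7],[0,0,0],[0,-0.8,0],[0,-0.8,0],[0,-0.7,0],[0,0,0],[0,0,0]], angular=[[0,0,0],[0,0,0],[0,0,0],[0,0,0],[0,0,0],[0,0,0],[0,0,0],[0,0,0],[0,0,0]])

```text
clock: 9.55
tcp_pos: [0.6161, -0.1669, 0.189]
orientation: [[1.0, 0.021, -0.001], [0.021, -1.0, 0.0], [-0.001, -0.0, -1.0]]
contact_force: [0.7, -0.6, -3.2]
finger_gap: 0.0293
gripper_force: 40.0
```

Run:
```python
from station import imaging
import cv2
im=imaging.read_camera("scene")[:,:,::-1]
cv2.imwrite("pics/s3.png",cv2.resize(im[140:350,60:340],(784,588),interpolation=cv2.INTER_CUBIC))
```

```text
(no output)
```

View pics/s3.png

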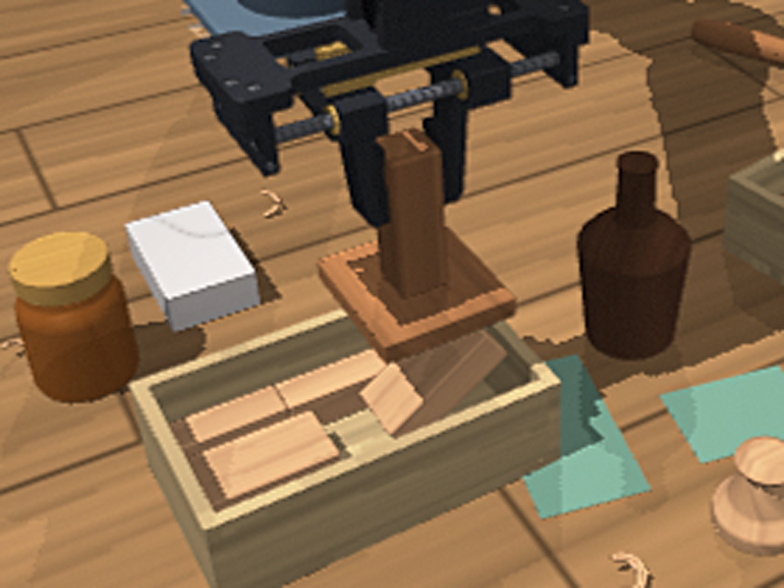

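The first block now lies flat; the second still leans under the tamper.

>>> carry_out(jaw=[1,1,1,1,1,1,1,1,1,1,1,1,1,1], xyz=[[0,0.0,0.15],[0,0,0.15],[0,0,0.15],[0,0,0.15],[0,0,0.15],[0,0,0.15],[0,0,0.15],[0,0,0.15],[0,0,0.15],[0,0,0.1],[0,0,0.1],[0,0,0.1],[0,0,0.1],[0,0,0]], angular=[[0,0,0],[0,0,0],[0,0,0],[0,0,0],[0,0,0],[0,0,0],[0,0,0],[0,0,0],[0,0,0],[0,0,0],[0,0,0],[0,0,0],[0,0,0],[0,0,0]])

```text
clock: 11.0
tcp_pos: [0.6166, -0.1674, 0.1204]
orientation: [[1.0, 0.019, 0.0], [0.019, -1.0, 0.0], [0.0, -0.0, -1.0]]
contact_force: [-2.0, 1.0, 3.3]
finger_gap: 0.0298
gripper_force: 40.0
```

>>> carry_out(jaw=[1,1,1], xyz=[[0,0,0.04],[0,0,0.02],[0,0,0]], angular=[[0,0,0],[0,0,0],[0,0,0]])

```text
clock: 11.3
tcp_pos: [0.6166, -0.1673, 0.1203]
orientation: [[1.0, 0.019, 0.0], [0.019, -1.0, 0.0], [0.0, -0.0, -1.0]]
contact_force: [-9.5, 2.7, 21.7]
finger_gap: 0.0294
gripper_force: 40.0
```

>>> carry_out(jaw=[1,1,1,1,1,1,1], xyz=[[0,0,-0.4],[0,0,-1],[0,0,-1],[0,0,-0.8],[-1,0,0],[-1,0,0],[-1,0,0]], angular=[[0,0,0],[0,0,0],[0,0,0],[0,0,0],[0,0,0],[0,0,0],[0,0,0]])

```text
clock: 12.0
tcp_pos: [0.4951, -0.17, 0.2458]
orientation: [[1.0, 0.019, 0.001], [0.019, -1.0, -0.001], [0.001, 0.001, -1.0]]
contact_force: [-0.2, 0.3, -2.5]
finger_gap: 0.0295
gripper_force: 40.0
```

Run:
```python
from station import imaging
import cv2
im=imaging.read_camera("scene")[:,:,::-1]
cv2.imwrite("pics/s4.png",cv2.resize(im[140:350,60:340],(784,588),interpolation=cv2.INTER_CUBIC))
```

```text
(no output)
```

View pics/s4.png

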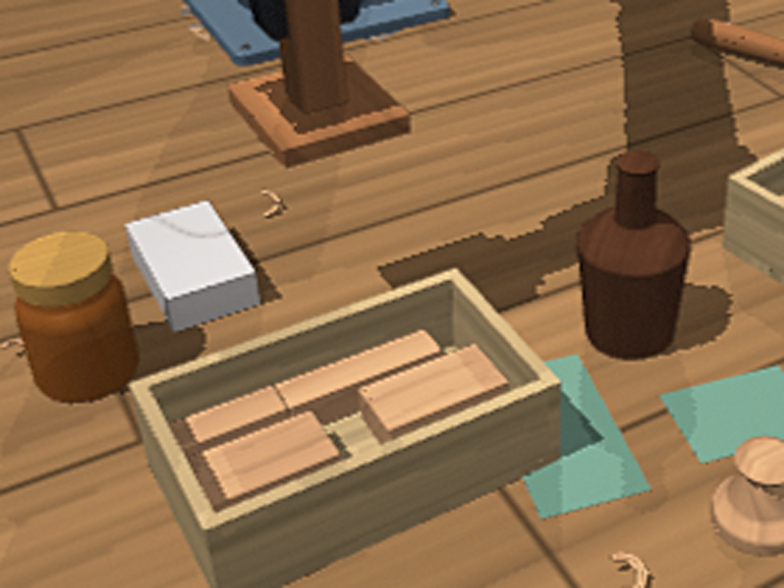

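Both blocks now look flat and level, with tops at about (270,455) and (435,388). I'll take the tamper back to its clear starting spot.

>>> carry_out(jaw=[1,1,1,1,1,1,1,1,1,1,1,1], xyz=[[-0.6,-0.8,0],[-0.6,-1,0],[0,-1,0],[0,-1,0],[0,-1,0],[0,-0.8,0],[0,-0.4,0],[0,0,0.8],[0,0,0.8],[0,0,0.8],[0,0,0.8],[0,0,0]], angular=[[0,0,0],[0,0,0],[0,0,0],[0,0,0],[0,0,0],[0,0,0],[0,0,0],[0,0,0],[0,0,0],[0,0,0],[0,0,0],[0,0,0]])

```text
clock: 13.25
tcp_pos: [0.4417, 0.0688, 0.1147]
orientation: [[1.0, 0.019, -0.006], [0.019, -1.0, -0.001], [-0.006, 0.001, -1.0]]
contact_force: [-1.2, -0.4, -2.2]
finger_gap: 0.0297
gripper_force: 40.0
```

>>> carry_out(jaw=[1,1,1,1,1], xyz=[[0,0,0.25],[0,0,0.2],[0,0,0.1],[0,0,0.08],[0,0,0]], angular=[[0,0,0],[0,0,0],[0,0,0],[0,0,0],[0,0,0]])

```text
clock: 13.75
tcp_pos: [0.444, 0.0692, 0.0922]
orientation: [[1.0, 0.019, 0.0], [0.019, -1.0, 0.0], [0.0, -0.0, -1.0]]
contact_force: [0.0, 0.5, -2.7]
finger_gap: 0.0296
gripper_force: 40.0
```

>>> carry_out(jaw=[1,1,1,1], xyz=[[0,0,0.05],[0,0,0.04],[0,0,0.02],[0,0,0]], angular=[[0,0,0],[0,0,0],[0,0,0],[0,0,0]])

```text
clock: 14.15
tcp_pos: [0.4438, 0.0692, 0.0877]
orientation: [[1.0, 0.019, -0.0], [0.019, -1.0, -0.0], [-0.0, 0.0, -1.0]]
contact_force: [-0.2, -0.7, -2.6]
finger_gap: 0.0297
gripper_force: 40.0
```

>>> carry_out(jaw=[1,1,1], xyz=[[0,0,0.02],[0,0,0.01],[0,0,0]], angular=[[0,0,0],[0,0,0],[0,0,0]])

```text
clock: 14.45
tcp_pos: [0.4442, 0.0693, 0.0873]
orientation: [[1.0, 0.019, 0.001], [0.019, -1.0, -0.0], [0.001, 0.0, -1.0]]
contact_force: [-2.3, -0.3, 10.2]
finger_gap: 0.0293
gripper_force: 40.0
```

On the bench; release slowly and withdraw upward.

>>> carry_out(jaw=[0.2,0,-0.3,-0.6,-1,-1,-1,-1,-1,-1,-1,-1,-1,-1], xyz=[[0,0,0],[0,0,0],[0,0,0],[0,0,0],[0,0,0],[0,0,0],[0,0,0],[0,0,-0.3],[0,0,-0.7],[0,0,-1],[0,0,-1],[0,0,-1],[0,0,0],[0,0,0]], angular=[[0,0,0],[0,0,0],[0,0,0],[0,0,0],[0,0,0],[0,0,0],[0,0,0],[0,0,0],[0,0,0],[0,0,0],[0,0,0],[0,0,0],[0,0,0],[0,0,0]])

```text
clock: 15.85
tcp_pos: [0.4441, 0.0692, 0.2477]
orientation: [[1.0, 0.019, 0.002], [0.019, -1.0, 0.0], [0.002, -0.0, -1.0]]
contact_force: [0.5, -0.3, -0.5]
finger_gap: 0.0886
gripper_force: 0.0
```

Run:
```python
from station import imaging
import cv2
im=imaging.read_camera("scene")[:,:,::-1]
cv2.imwrite("pics/s5.png",cv2.resize(im[140:380,90:410],(800,600),interpolation=cv2.INTER_CUBIC))
```

```text
(no output)
```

View pics/s5.png

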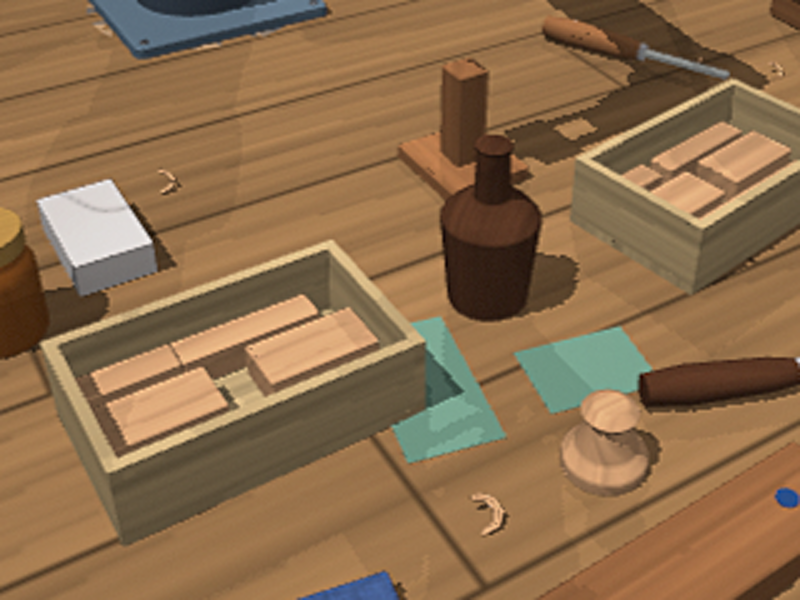

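The picture shows the tamper standing upright at about (465,120), released, and both blocks level in the near bin.

```bash
python3 -c "
from station import order
print(order.finish_job())"
```

```text
the job is handed in; nothing more can be done
None
```

Both leaning blocks are tamped flat and level, the tamper is upright on its plate at about its starting spot and released, and the job was handed in at about 16 s; no verdict came back.

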